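Empty a tip-up tray of control knobs into a bin docked on a roller lane

TASK

Push the empty blue bin along the rollers, without lifting it off them, until it is fully home in the bay against the yellow stop plate under the lip of the tip-up tray. Then lift the tray by its red handle until all four black knobs have slid out into the bin, and lower the tray gently, without letting it drop, until it lies fully down on its rest; let go and leave the bin home with the knobs in it. Leave the other things on the bench where they are.

Things in the scene. Friction and masses are not known exactly. Their poses are not given: they have to be found in the camera images.
- station: Fixed tipping station: pedestal with a tip-up tray, and a roller lane beside it. Origin on the bench, below the middle of the tray's hinge. z up; x across the lane, parallel to the hinge and the rollers; y along the lane, away from the tray. Pedestal: x within 77, y -145 to 5, 122 high. Base plate 170 wide in x, 4 thick, y -145 to 370.
- lane_end (a point): Middle of the open far end of the roller lane, station y = 365, at roller-top height 30 above the bench. The lane runs from here to the stop plate: nine stiffly turning steel rollers, 25 in diameter, 40 apart; the bin stays where it is left. Aluminium guides on both sides: inner faces 79, outer faces 85 from the middle, tops 45 above the bench.
- stop (a point): Middle of the upper edge of the yellow stop plate, on its face to the lane: station y = 5, height 100 above the bench. The plate is 158 wide and ends the lane at its tray end.
- bay (a point): Point fixed to the station at station x = 0, y = 90, height 60: where bin_center lies when the bin is fully home against the stop plate. Axes as the station's.
- bin_center (a point): Centre (half-way up) of the loose open blue plastic bin: 150 in x, 170 in y, 60 high, walls and floor 4 thick, 0.3 to 0.55 kg, empty at the start. It stands on the rollers between the guides, axes as the station's, 60 to 160 short of home on the +y side; underside at height 30, rim at 90. About 1.5 to 5 N on its outer +y wall (85 from the centre) pushes it to -y.
- tray_hinge (a point): Middle of the tray's hinge axis (parallel to station x), 125 above the bench, level with the top of the tray floor. Turns with the tray; when down, axes as the station's. Aluminium tray, floor 124 wide, 4 thick; when down it reaches from 160 on the -y side of the hinge (closed there by an end wall 30 high) to an open lip 25 on the +y side, over the bay. Side walls 30 high.
- tray_handle (a point): Middle of the red round handle bar at the tray's free edge: 14 in diameter, 108 long, parallel to station x. Tray down: 212 from the hinge towards -y and 25 above it (height 150); 52 from the tray's end wall, free above, below and beyond. Two thin arms, 50 either side of its middle, fix it to the tray; it turns with the tray, so it must turn in a grip that stays upright.
- tray (a joint): Tray angle, rad: 0 = fully down on its rest, grows as the handle is lifted, end stop at 1.0. The tray weighs 0.45 kg; about 2 to 3 N at the handle lifts it; it falls when let go. The knobs begin to slide somewhere between 0.4 and 0.7 rad, depending on friction.
- knob0_center (a point): Centre (half-way up) of loose black control knob 1 of 4: 34 skirt diameter, 20 high, about 30 g; lies on the tray floor at the start, its centre 10 above it.
- knob1_center (a point): Centre (half-way up) of loose black control knob 2 of 4: 34 skirt diameter, 20 high, about 30 g; lies on the tray floor at the start, its centre 10 above it.
- knob2_center (a point): Centre (half-way up) of loose black control knob 3 of 4: 34 skirt diameter, 20 high, about 30 g; lies on the tray floor at the start, its centre 10 above it.
- knob3_center (a point): Centre (half-way up) of loose black control knob 4 of 4: 34 skirt diameter, 20 high, about 30 g; lies on the tray floor at the start, its centre 10 above it.
- screwdriver: Bystander: red-handled screwdriver on the bench, right of the station.
- ruler: Bystander: steel ruler 300 x 28 x 3, flat on the bench at the left.
- flux: Bystander: white bottle, 48 in diameter, 120 high, standing beyond the tray; origin under its centre.
- tape: Bystander: roll of yellow tape, 60 in diameter, 19 high, flat on the bench beyond the station.

How it is judged:
On the way, in this order (a step that is already met when the one before it is completed fails the run):
1. the empty bin is pushed fully home in the bay, tray still down (y of bin_center in the frame of bay between -0.012 and 0.012 m and x of bin_center in the frame of bay between -0.015 and 0.015 m and z of bin_center in the frame of bay between -0.008 and 0.012 m and value of joint tray below 0.1 rad and linear speed of bin below 0.02 m/s), for 0.2 s.
2. the tray is raised and all four knobs have slid out into the bin, which is in the bay (y of bin_center in the frame of bay between -0.012 and 0.012 m and x of bin_center in the frame of bay between -0.015 and 0.015 m and z of bin_center in the frame of bay between -0.008 and 0.012 m and x of knob0_center in the frame of bin_center between -0.073 and 0.073 m and y of knob0_center in the frame of bin_center between -0.083 and 0.083 m and z of knob0_center in the frame of bin_center between -0.03 and 0.032 m and x of knob1_center in the frame of bin_center between -0.073 and 0.073 m and y of knob1_center in the frame of bin_center between -0.083 and 0.083 m and z of knob1_center in the frame of bin_center between -0.03 and 0.032 m and x of knob2_center in the frame of bin_center between -0.073 and 0.073 m and y of knob2_center in the frame of bin_center between -0.083 and 0.083 m and z of knob2_center in the frame of bin_center between -0.03 and 0.032 m and x of knob3_center in the frame of bin_center between -0.073 and 0.073 m and y of knob3_center in the frame of bin_center between -0.083 and 0.083 m and z of knob3_center in the frame of bin_center between -0.03 and 0.032 m and value of joint tray above 0.3 rad), for 0.1 s.
At the end, for the whole second after the job is handed in: The bin stands level on the rollers within 12 mm of its home against the stop plate, all four knobs lie inside it at rest, the tray is fully down (under 0.025 rad), and nothing is held (y of bin_center in the frame of bay between -0.012 and 0.012 m and x of bin_center in the frame of bay between -0.015 and 0.015 m and z of bin_center in the frame of bay between -0.008 and 0.012 m and x of knob0_center in the frame of bin_center between -0.073 and 0.073 m and y of knob0_center in the frame of bin_center between -0.083 and 0.083 m and z of knob0_center in the frame of bin_center between -0.03 and 0.032 m and x of knob1_center in the frame of bin_center between -0.073 and 0.073 m and y of knob1_center in the frame of bin_center between -0.083 and 0.083 m and z of knob1_center in the frame of bin_center between -0.03 and 0.032 m and x of knob2_center in the frame of bin_center between -0.073 and 0.073 m and y of knob2_center in the frame of bin_center between -0.083 and 0.083 m and z of knob2_center in the frame of bin_center between -0.03 and 0.032 m and x of knob3_center in the frame of bin_center between -0.073 and 0.073 m and y of knob3_center in the frame of bin_center between -0.083 and 0.083 m and z of knob3_center in the frame of bin_center between -0.03 and 0.032 m and value of joint tray below 0.025 rad and linear speed of bin below 0.02 m/s and contact force between the fingers and anything else below 0.5 N and angle between bin_center's own z axis and vertical below 0.08 rad and linear speed of each of knob0, knob1, knob2, knob3 below 0.03 m/s); the robot touches nothing.
It fails at once if the tray is dropped: it falls faster than 1.7 rad/s (about 0.35 m/s at the handle) (velocity of joint tray below -1.7 rad/s).
It fails at once if the bin is lifted more than 25 mm off the rollers (z of bin_center in the frame of bay above 0.025 m).
It fails at once if a bystander is moved more than 30 mm (distance of any of screwdriver, ruler, flux, tape from where it was at the start of the episode above 0.03 m).
It also fails if it takes over 64 s, if anything falls off the work surface, if the arm or the gripper's body presses on something with over 40 N, if the wrist force passes 120 N, or if a joint passes its speed limit or range.

ROBOT

A 6-joint arm with a two-finger parallel gripper is mounted at the origin on the work surface. World frame = base frame: x ahead of the robot, y to its left, z up, the work surface at z = 0. Lengths are in m, angles in rad, forces in N, time in s.
With the tool pointing down it reaches from about 0.35 to 0.725 m from the base axis. Payload 4.3 kg.
Tool frame: the origin (TCP) lies at the very end of the fingers, on their centre line; the grasp point (between the pads) lies 19 mm behind it (ctrl.hold_point_z is the distance from the TCP to the grasp point, in m); z points along the fingers, y is the line along which they close (so a half turn about z gives the same grasp; the last joint's range is limited). The gripper opens to 85 mm and grips with 20 to 120 N. Pads are 22 mm wide; open, the fingers measure 114 mm over their backs; the gripper's body (76 mm by 85 mm) begins 54 mm behind the grasp point. The pads swing forward as they close: fully open they stand 13 mm farther back than shut.
Start: joints at [-1.428, 0.377, 0.081, 1.274, 0, 1.46], TCP at [0.144, -0.557, 0.231] pointing down, gripper open.
Joint ranges: [-2.72, 2.72], [-0.84, 1.66], [-1.02, 1.22], [-1.77, 2.12], [-1.37, 1.28], [-3.14, 3.14]. Speed limits (rad/s): [2.57, 2.57, 3.14, 3.14, 3.14, 3.14].

INTERFACE

Orientations are given as [roll, pitch, yaw] about the fixed x, y, z axes, in that order (R = Rz(yaw) Ry(pitch) Rx(roll)).
In Python, from bench import ctrl gives the robot as it stands. Calls block until the motion is done:
- ctrl.move_to(position, orientation): joint-space move of the TCP to a pose.
- ctrl.move_l(position, ori=None, rate=0.15): straight line of the TCP; ori=None keeps the orientation; rate is the mean speed in m/s.
- ctrl.set_joints(angles): joint-space move.
- ctrl.open_gripper() and ctrl.clamp(effort=None): open the fingers fully, or close them until they stop; effort is the grip in N (None keeps the last).
- ctrl.dwell(seconds).
- ctrl.inverse_kinematics(position, orientation): joint angles nearest the present ones, or None.
- ctrl.read_state(): the state.
- ctrl.get_image(name): name is "scene" or "top"; returns a dict with "color" (400x640x3 uint8, red, green, blue), "range_z" (400x640 float32, m along the optical axis (not along the pixel's ray), 0 where there is no reading), "mtx" (3x3 intrinsics, pixels), "rvec" (rotation vector, rad) and "tvec" (3), from world to camera coordinates, as OpenCV has them. Camera axes: x right, y down, z forward; pixel columns grow to the right and rows downward; lengths in m; the calibration is good to about 2 mm. A picture is of the moment at which its call begins.
A pose or a line that the arm cannot do raises ctrl.MotionError and nothing moves.
- ctrl.job_done(): hands the job in; it is judged then, once.
The state is a dict: "time": time; "joint_positions": joint angles; "joint_vel": joint speeds; "joint_efforts": joint torques, N m; "tcp_pos": TCP position; "tool_rot": TCP orientation; "force": force on the tool from outside, world axes, zero at the start; "torque": the same for the moment, N m; "width": finger opening in m; "finger_force": force on a finger pad.
Only numpy, scipy, OpenCV 4.12 (cv2) and the standard library are available. Lean on these libraries where they do the work, as an engineer would, in place of code of your own. Each camera call takes 0.05 s, during which the arm holds its last target. There are 200 camera calls.

## Working session

There is one attempt and no reset: what is moved stays moved. The work goes in short steps, each a Python script; the robot and the scene stay as the last script left them, time stands still between calls to the robot, and variables do not carry over. Pictures are saved under pics/ and viewed, at most 10 in all, crops included, and the job is handed in when it is done.

```bash
mkdir -p pics; ls
cat > h.py <<'E'
import numpy as np, cv2
from bench import ctrl
def cam(n):
    d=ctrl.get_image(n); R=cv2.Rodrigues(np.array(d["rvec"],float))[0]; t=np.array(d["tvec"],float).ravel()
    return d,R,t
def cloud(d,R,t):
    z=d["range_z"]; v,u=np.indices(z.shape); K=np.array(d["mtx"])
    P=np.stack([(u-K[0,2])/K[0,0]*z,(v-K[1,2])/K[1,1]*z,z],-1)
    W=(P-t)@R; W[z<=0]=np.nan
    return W
def save(d,f): cv2.imwrite(f,cv2.cvtColor(d["color"],cv2.COLOR_RGB2BGR))
E
python3 - <<'E'
from h import *
for n in("scene","top"):
    d,R,t=cam(n); save(d,f"pics/{n}0.png"); print(n,(-R.T@t).round(3),np.array(d["mtx"]).round(1).tolist(),(d["range_z"]>0).mean())
s=ctrl.read_state(); print(s)
E
```

```text
pics
scene [ 1.227 -1.049  1.101] [[461.7, 0.0, 321.8], [0.0, 461.7, 201.1], [0.0, 0.0, 1.0]] 0.98040625
top [ 0.342 -0.002  1.171] [[383.0, 0.0, 322.0], [0.0, 383.0, 199.4], [0.0, 0.0, 1.0]] 0.9959453125
{'time': 0.1, 'joint_positions': array([-1.42827203e+00,  3.77995605e-01,  7.97564147e-02,  1.27441468e+00,
        3.29121266e-06,  1.46051428e+00]), 'joint_vel': array([ 0.00055321, -0.00343106,  0.0049066 ,  0.0017777 , -0.00232587,
        0.00092221]), 'joint_efforts': array([ 1.61141368e-03, -4.64694786e+01,  2.70581764e+01,  1.20515458e-02,
       -1.02890992e-04,  7.23219218e-08]), 'tcp_pos': array([ 0.14375169, -0.55612401,  0.23044993]), 'tool_rot': array([-3.13974676e+00, -2.07709682e-04,  2.52806147e-01]), 'force': array([ 0.02643338,  0.44364756, -0.1470682 ]), 'torque': array([ 0.02158114, -0.03061602, -0.0229195 ]), 'finger_force': 0.0, 'width': 0.08514201982818527}
```

View pics/top0.png

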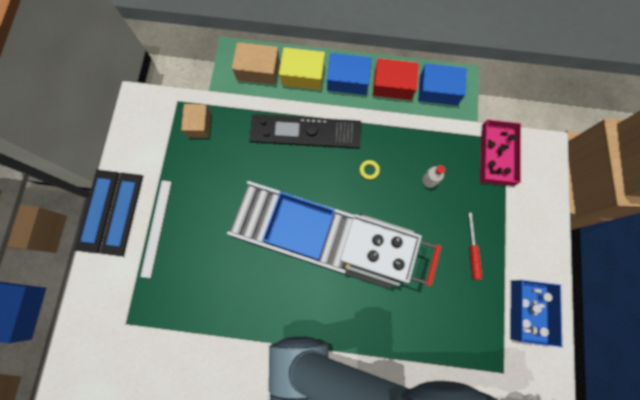

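View pics/scene0.png

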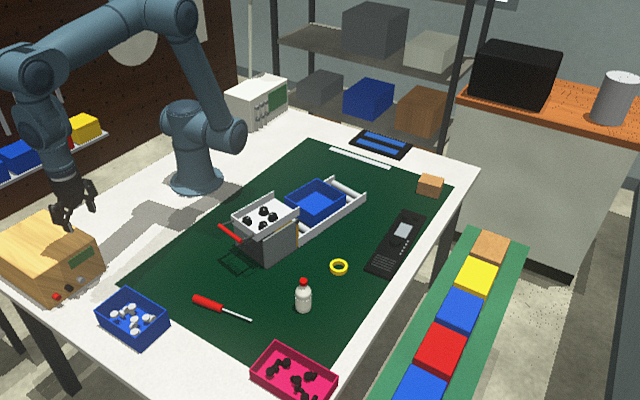

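The top view shows the tray with its knobs around (380,250), the red handle bar at (433,265), the blue bin at (300,228) and the lane's open end at (240,210). The screwdriver is at (475,250) and the flux bottle at (433,177).

Run:
```python
from h import *
d,R,t=cam("top"); W=cloud(d,R,t); c=d["color"].astype(int); r,g,b=c[...,0],c[...,1],c[...,2]
v,u=np.indices(r.shape)
win=(u>225)&(u<450)&(v>175)&(v<300)
red=win&(r>110)&(g<90)&(b<90)
z=W[...,2]; print("red",red.sum(),np.nanmedian(z[red]))
m=red&(z>.12); P=W[m][:,:2]
rc=cv2.minAreaRect(P.astype(np.float32)); print("handle",rc, P.mean(0), np.nanmax(z[m]))
m=win&(b>130)&(b>r+50)&(z>.02)
print("bin z",np.nanpercentile(z[m],[5,50,95,99]))
rim=m&(z>.08); P=W[rim][:,:2]; print("bin rim",rim.sum(),cv2.minAreaRect(P.astype(np.float32)))
fl=m&(z<.05); print("floor",fl.sum(),cv2.minAreaRect(W[fl][:,:2].astype(np.float32)))
# tray body: high points not red
tr=win&~red&(z>.145)&(z<.17); tr=cv2.morphologyEx(tr.astype(np.uint8),cv2.MORPH_OPEN,np.ones((2,2)))>0; print("traywalls",tr.sum(),cv2.minAreaRect(W[tr][:,:2].astype(np.float32)))
gd=win&(z>.037)&(z<.055)&~m&(u<345); print("guides",cv2.minAreaRect(W[gd][:,:2].astype(np.float32)))
bl=(u>420)&(u<450)&(v>160)&(v<192)&(z>.05); print("flux",np.nanmean(W[bl],0))
```

```text
red 264 0.1542915210811354
handle ((0.446518212556839, -0.28852516412734985), (0.013807750307023525, 0.10777197033166885), 78.25077056884766) [ 0.44585466 -0.28818895] 0.16009104460777926
bin z [0.02977592 0.03387926 0.08911929 0.09180112]
bin rim 332 ((0.5194858312606812, 0.08372270315885544), (0.16902999579906464, 0.15063564479351044), 78.66936492919922)
floor 2431 ((0.5270125269889832, 0.07884480059146881), (0.16780057549476624, 0.15604333579540253), 77.64119720458984)
traywalls 450 ((0.47989213466644287, -0.19346904754638672), (0.26179781556129456, 0.157527893781662), 78.9393310546875)
guides ((0.5222027897834778, 0.09771092236042023), (0.36441200971603394, 0.17077688872814178), 78.7951431274414)
flux [ 0.71837364 -0.2971428   0.0868403 ]
```

```bash
cat >> h.py <<'E'
A=np.deg2rad(78.8); D=np.array([np.cos(A),np.sin(A)]); X=np.array([D[1],-D[0]])
O=np.array([.4465,-.2885])+.212*D
def st(x,y,z): return [*(O+x*X+y*D),z]
from scipy.spatial.transform import Rotation as Ro
E
python3 - <<'E'
from h import *
best=None
o=[np.pi,0,A]
ctrl.move_to(st(0,.30,.26),o); print(ctrl.read_state()["joint_positions"].round(2))
f0=ctrl.read_state()["force"]
ctrl.move_l(st(0,.30,.05),rate=.15)
ctrl.move_l(st(0,.27,.05),rate=.06)
for y in np.arange(.265,.170,-.005):
    ctrl.move_l(st(0,y,.05),rate=.04)
    s=ctrl.read_state(); f=(s["force"]-f0)[:2]@D
    print(round(y,3),f.round(2),end="; ")
    if y<.2 and f>9: break
print(s["time"])
d,R,t=cam("top"); save(d,"pics/t1.png")
W=cloud(d,R,t); c=d["color"].astype(int); r,g,b=c[...,0],c[...,1],c[...,2]; v,u=np.indices(r.shape)
m=(u>225)&(u<450)&(v>175)&(v<300)&(b>130)&(b>r+50)&(W[...,2]>.08)
print(cv2.minAreaRect(W[m][:,:2].astype(np.float32)), st(0,.09,0))
E
```

```text
[ 0.26  0.4   0.18  1.36 -0.    2.03]
0.265 -0.41; 0.26 0.41; 0.255 -0.37; 0.25 -0.86; 0.245 -0.83; 0.24 0.04; 0.235 -1.33; 0.23 -0.81; 0.225 -0.57; 0.22 -0.27; 0.215 -0.46; 0.21 -0.5; 0.205 -0.68; 0.2 -0.17; 0.195 0.36; 0.19 -0.76; 0.185 -0.25; 0.18 11.3; 10.35
((0.5050162672996521, 0.002862095832824707), (0.1389545053243637, 0.16871902346611023), 86.33432006835938) [np.float64(0.5051587740684316), np.float64(0.007748456915455865), 0]
```

Run:
```python
from h import *
f0=ctrl.read_state()
ctrl.move_l(st(0,.20,.05),rate=.05); ctrl.move_l(st(0,.24,.05)); ctrl.move_l(st(0,.26,.25))
d,R,t=cam("top"); 
W=cloud(d,R,t); c=d["color"].astype(int); r,g,b=c[...,0],c[...,1],c[...,2]; v,u=np.indices(r.shape)
m=(u>225)&(u<450)&(v>175)&(v<300)&(b>130)&(b>r+50)&(W[...,2]>.08)
P=W[m][:,:2]-O; y=P@D; x=P@X
print(np.percentile(y,[1,99]),np.percentile(x,[1,99]),y.max(),x.min(),x.max())
cv2.imwrite("pics/t2.png",cv2.resize(cv2.cvtColor(d["color"][150:310,200:460],cv2.COLOR_RGB2BGR),None,fx=3,fy=3))
for lean in (25,30,35):
  for yaw in (A+np.pi/2,A-np.pi/2):
    # tool z leans to +D
    k=np.array([*X,0])  # rotating down-vector toward D about X by +lean
    Rt=Ro.from_rotvec(np.deg2rad(lean)*k)*Ro.from_euler("xyz",[np.pi,0,yaw])
    zt=Rt.as_matrix()[:,2]; 
    for a in (0,.5,1.0):
      h=np.array(st(0,-.212*np.cos(a)+.025*np.sin(a),.125+.025*np.cos(a)+.212*np.sin(a)))
      q=ctrl.inverse_kinematics(list(h+.019*zt),list(Rt.as_euler("xyz")))
      print(lean,round(yaw,2),a,(zt[:2]@D).round(2),None if q is None else np.round(q,2))
```

```text
[0.00739455 0.17247108] [-0.07391875  0.07604686] 0.1738326942500625 -0.07418823894645954 0.07635170271985095
25 2.95 0 0.42 [-0.88  0.55 -0.    1.31  0.33 -0.73]
25 2.95 0.5 0.42 [-0.83  0.45  0.1   1.49  0.35 -0.68]
25 2.95 1.0 0.42 [-0.7   0.35  0.13  1.58  0.38 -0.55]
25 -0.2 0 0.42 [-0.88  0.55 -0.    1.31  0.33  2.41]
25 -0.2 0.5 0.42 [-0.83  0.45  0.1   1.49  0.35  2.46]
25 -0.2 1.0 0.42 [-0.7   0.35  0.13  1.58  0.38  2.59]
30 2.95 0 0.5 [-0.91  0.6   0.05  1.38  0.39 -0.78]
30 2.95 0.5 0.5 [-0.86  0.5   0.14  1.56  0.41 -0.73]
30 2.95 1.0 0.5 [-0.74  0.39  0.15  1.62  0.44 -0.61]
30 -0.2 0 0.5 [-0.91  0.6   0.05  1.38  0.39  2.36]
30 -0.2 0.5 0.5 [-0.86  0.5   0.14  1.56  0.41  2.41]
30 -0.2 1.0 0.5 [-0.74  0.39  0.15  1.62  0.44  2.53]
35 2.95 0 0.57 [-0.93  0.66  0.1   1.46  0.44 -0.84]
35 2.95 0.5 0.57 [-0.89  0.55  0.18  1.62  0.46 -0.79]
35 2.95 1.0 0.57 [-0.77  0.43  0.17  1.68  0.5  -0.67]
35 -0.2 0 0.57 [-0.93  0.66  0.1   1.46  0.44  2.3 ]
35 -0.2 0.5 0.57 [-0.89  0.55  0.18  1.62  0.46  2.35]
35 -0.2 1.0 0.57 [-0.77  0.43  0.17  1.68  0.5   2.47]
```

View pics/t2.png

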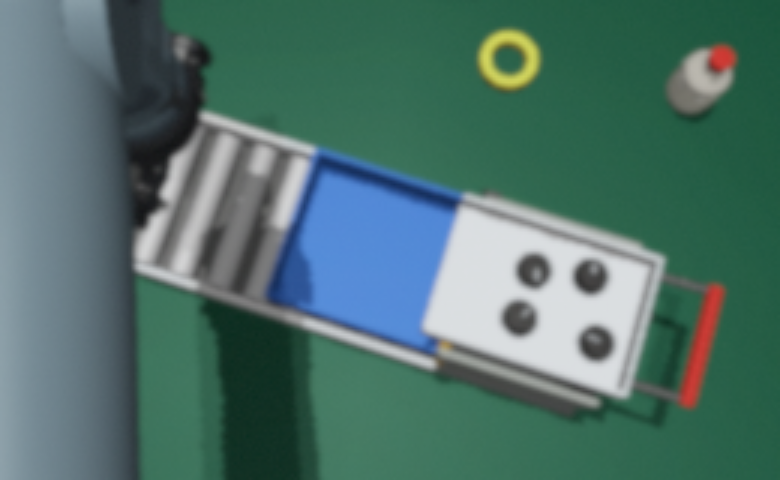

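Crop: the bin is home under the tray lip (its walls span station y 7–173 mm), all four knobs are still on the tray, and the handle is free at crop (702,347). Next I grip the handle with the tool leaning 30°, so the inner finger clears the end wall.

```bash
cat >> h.py <<'E'
RT=Ro.from_rotvec(np.deg2rad(30)*np.array([*X,0]))*Ro.from_euler("xyz",[np.pi,0,A-np.pi/2])
ZT=RT.as_matrix()[:,2]; OR=list(RT.as_euler("xyz"))
def hp(a,back=0): return list(np.array(st(0,-.212*np.cos(a)+.025*np.sin(a),.125+.025*np.cos(a)+.212*np.sin(a)))+(.019-back)*ZT)
def info():
    s=ctrl.read_state(); return [round(s["time"],2),s["force"].round(1).tolist(),round(s["width"],4),round(float(s["finger_force"]),1)]
E
python3 - <<'E'
from h import *
ctrl.move_l(st(0,.26,.32),rate=.3)
ctrl.move_to(hp(0,.13),OR); print(info())
ctrl.move_l(hp(0,.04),rate=.1); print(info())
ctrl.move_l(hp(0),rate=.05); print(info())
d,R,t=cam("scene"); cv2.imwrite("pics/s1.png",cv2.resize(cv2.cvtColor(d["color"][150:310,160:400],cv2.COLOR_RGB2BGR),None,fx=3,fy=3))
E
```

```text
[15.25, [0.4, 0.1, 0.4], 0.0854, 0.0]
[16.3, [-0.1, 0.7, 0.0], 0.0856, 0.0]
[17.25, [-0.2, -0.9, -0.6], 0.0852, 0.0]
```

View pics/s1.png

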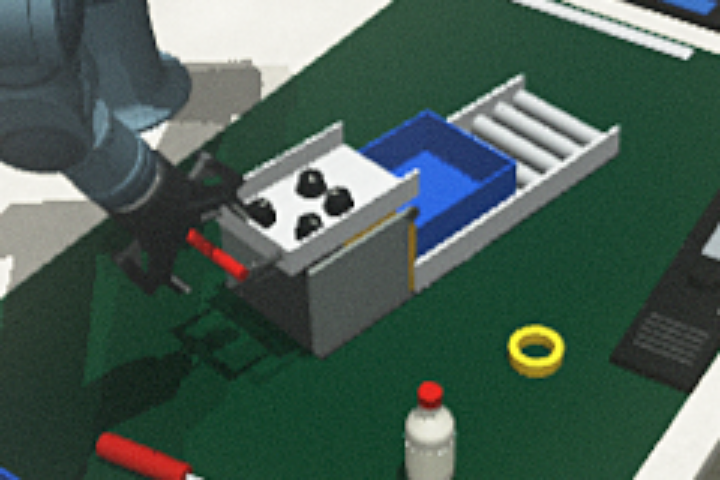

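The fingers straddle the red bar, which is at about crop (215,250). The inner finger, near (225,180), is above the end wall, and nothing is touching. Clamp and lift to 0.4 rad.

Run:
```python
from h import *
ctrl.clamp(30); print(info())
for a in np.arange(.1,.41,.1): ctrl.move_l(hp(a),rate=.1); print(a.round(2),info())
d,R,t=cam("scene"); cv2.imwrite("pics/s2.png",cv2.resize(cv2.cvtColor(d["color"][110:310,160:400],cv2.COLOR_RGB2BGR),None,fx=3,fy=3))
```

```text
[17.95, [-1.2, -5.3, -1.4], 0.0131, 29.4]
0.1 [18.32, [-3.3, -6.6, -1.0], 0.0132, 29.5]
0.2 [18.68, [-3.5, -7.6, 0.1], 0.0129, 29.5]
0.3 [19.05, [-4.1, -10.0, 1.6], 0.0127, 29.5]
0.4 [19.42, [-6.0, -11.9, 3.6], 0.013, 29.6]
```

View pics/s2.png

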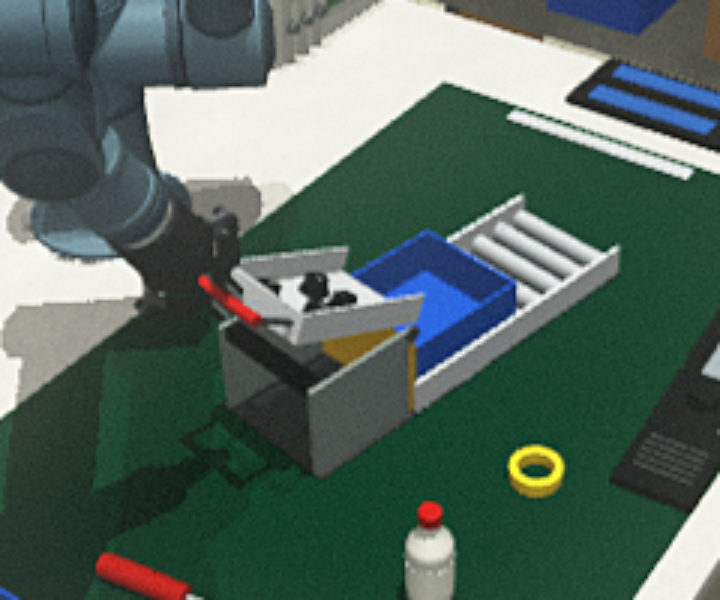

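The tray is up about 0.4 rad and held by the bar, and the knobs are still on it. I keep lifting slowly.

Run:
```python
from h import *
for a in np.arange(.45,.86,.05):
    ctrl.move_l(hp(a),rate=.04); i=info(); print(a.round(2),i)
    if np.linalg.norm(i[1])>35: break
ctrl.dwell(.5)
d,R,t=cam("scene"); cv2.imwrite("pics/s3.png",cv2.resize(cv2.cvtColor(d["color"][110:310,160:400],cv2.COLOR_RGB2BGR),None,fx=3,fy=3))
```

```text
0.45 [19.88, [-4.4, -11.1, 3.3], 0.013, 30.3]
0.5 [20.3, [-5.1, -9.7, 4.5], 0.0125, 30.8]
0.55 [20.72, [-4.6, -9.8, 5.3], 0.0128, 31.1]
0.6 [21.13, [-4.5, -7.4, 4.3], 0.0129, 31.3]
0.65 [21.55, [-4.2, -6.8, 4.4], 0.013, 31.4]
0.7 [21.97, [-3.6, -5.5, 4.8], 0.0129, 31.4]
0.75 [22.38, [-3.6, -5.7, 5.6], 0.0132, 31.7]
0.8 [22.8, [-2.0, -5.5, 4.9], 0.0128, 31.9]
0.85 [23.22, [-2.3, -5.0, 4.5], 0.0129, 31.9]
```

View pics/s3.png

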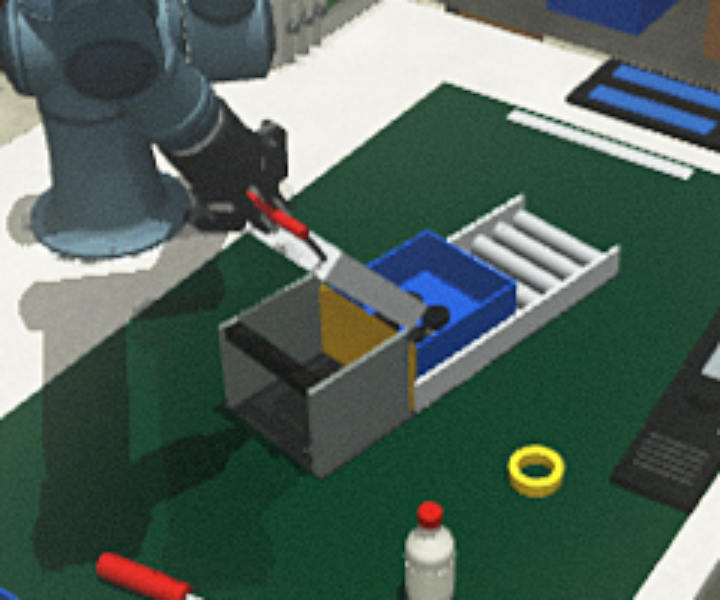

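The tray is at 0.85 rad. Knobs have slid into the bin's near end, around crop (430,315), and the tray hides the rest. I lift a little more and check from the top.

Run:
```python
from h import *
for a in (.9,.95): ctrl.move_l(hp(a),rate=.04); print(info())
ctrl.dwell(1)
d,R,t=cam("top"); cv2.imwrite("pics/t3.png",cv2.resize(cv2.cvtColor(d["color"][180:300,260:440],cv2.COLOR_RGB2BGR),None,fx=4,fy=4))
W=cloud(d,R,t); c=d["color"].max(-1); P=W[...,:2]-O; y=P@D; x=P@X
m=(c<75)&(abs(x)<.075)&(y>-.05)&(y<.18)
n,l,s,_=cv2.connectedComponentsWithStats(m.astype(np.uint8))
for i in range(1,n):
    if s[i,4]>8: q=l==i; print(s[i],np.nanmean(x[q]).round(3),np.nanmean(y[q]).round(3),np.nanpercentile(W[q][:,2],[5,95]).round(3))
```

```text
[24.18, [-0.9, -3.7, 3.0], 0.0129, 31.9]
[24.6, [0.2, -2.8, 2.1], 0.0129, 31.7]
[332 229   7   3  10] 0.023 0.06 [0.05  0.055]
```

View pics/t3.png

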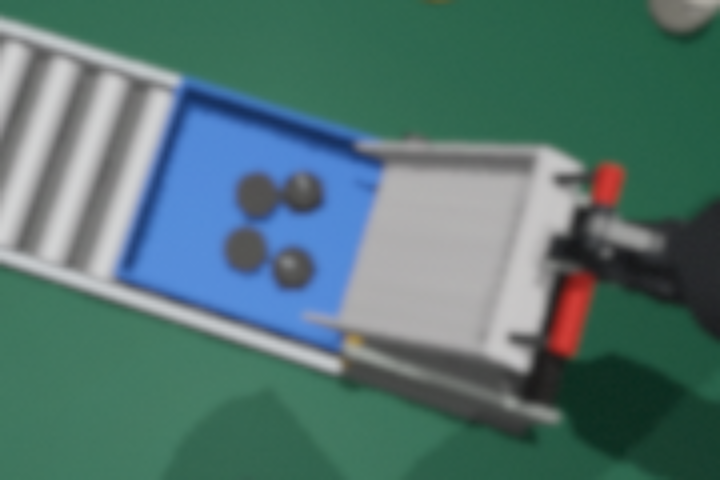

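All four knobs are on the bin floor, at crop (258,195), (303,190), (245,250) and (293,268), and the tray is empty. Now I lower it.

Run:
```python
from h import *
for a in np.arange(.85,.04,-.1): ctrl.move_l(hp(a),rate=.1)
print(info())
for a in (.03,.015,.0,-.008,-.015,-.022):
    ctrl.move_l(hp(a),rate=.03); i=info(); print(a,i)
    if i[1][2]>8: break
d,R,t=cam("top"); W=cloud(d,R,t); c=d["color"].astype(int)
m=(c[...,0]>110)&(c[...,1]<90)&(c[...,2]<90)&(np.linalg.norm(W[...,:2]-st(0,-.212,0)[:2],axis=-1)<.07)
print(np.nanmedian(W[m],0),m.sum())
```

```text
[28.95, [2.6, -0.9, -0.8], 0.0127, 33.3]
0.03 [29.24, [3.5, -0.4, -1.0], 0.0124, 33.4]
0.015 [29.5, [2.7, -0.8, -0.2], 0.013, 33.4]
0.0 [29.76, [3.0, -1.0, -1.6], 0.0124, 33.3]
-0.008 [30.01, [2.7, -2.6, -0.7], 0.0131, 33.3]
-0.015 [30.26, [1.8, -2.4, -0.8], 0.0129, 33.4]
-0.022 [30.51, [0.3, -1.2, 4.8], 0.0128, 33.9]
[ 0.43172051 -0.28956303  0.15492825] 137
```

Run:
```python
from h import *
ctrl.move_l(hp(-.027),rate=.02); print(info())
ctrl.open_gripper(); print(info())
ctrl.move_l(hp(-.027,.05),rate=.05); ctrl.move_l(hp(0,.2),rate=.15); ctrl.dwell(.3); print(info())
d,R,t=cam("top"); W=cloud(d,R,t); c=d["color"].astype(int)
m=(c[...,0]>110)&(c[...,1]<90)&(c[...,2]<90)&(np.linalg.norm(W[...,:2]-st(0,-.212,0)[:2],axis=-1)<.07)
print("handle z",np.nanmedian(W[m],0),m.sum())
P=W[...,:2]-O; y=P@D; x=P@X
m=(c[...,2]>130)&(c[...,2]>c[...,0]+50)&(W[...,2]>.08)&(abs(x)<.09)&(abs(y-.1)<.15)
print("bin",y[m].max(),x[m].min(),x[m].max())
cv2.imwrite("pics/t4.png",cv2.resize(cv2.cvtColor(d["color"][150:310,220:490],cv2.COLOR_RGB2BGR),None,fx=2.9,fy=2.9))
```

```text
[30.81, [-0.5, -1.5, 10.2], 0.0129, 34.3]
[31.51, [0.5, -0.9, 0.0], 0.0856, 0.0]
[34.14, [0.1, 1.0, 0.1], 0.0854, 0.0]
handle z [ 0.45038274 -0.28999883  0.15443623] 228
bin 0.1746618669976911 -0.07416277396132262 0.07673381516868756
```

View pics/t4.png

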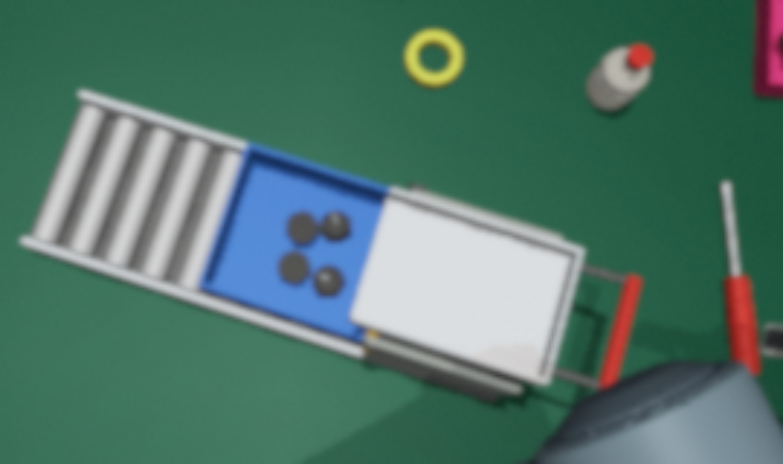

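The tray is fully down and empty with the handle free at (620,332). The bin is home with all four knobs around (315,255), the bystanders are unmoved, and the arm is clear.

```bash
python3 -c "
from bench import ctrl
print(ctrl.job_done())"
```

```text
the job is handed in; nothing more can be done
None
```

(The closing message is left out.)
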